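# Load the next plywood sign blank at the wood-burning bench

## Task

Load the next sign blank at the wood burner: first set its pen switch to the centre off position, then slide the top blank of the pile out over the front edge of the case until a few centimetres of it overhang, and pinch it by that end. Lift it over and set it down flat in the work holder, against the end stop and along the fence, with the held end projecting over the holder's open front. Let go and swing the cam lever round until the cam grips the blank tight against the fence, leaving the other two blanks on the case and all else where it stands.

Things in the scene. Friction and masses are not known exactly. Their poses are not given: they have to be found in the camera images.
- switch (a joint): Pen switch of the burner: three-position toggle on its sloping panel, steel bat handle 45 mm long, 8 to 12 mm thick. Rad: 0 centre off, +0.42 leaning to the station's +y (left pen, where it starts), -0.42 to its -y (right pen). Sprung: it snaps into the nearest detent by itself; the centre one catches it between -0.2 and +0.2. About 3 N at the tip moves it.
- switch_tip (a point): Free end of the switch's handle, 45 mm from its pivot. The handle stands square to the panel at 0 and swings along the station's y. Nothing but two 4 mm high lamps stands within 45 mm to either side of it.
- station: Twin-pen wood burner, fixed: grey box 170 mm deep (x), 220 wide (y), with a sloping black panel rising from 50 mm high at x = -85 to 110 mm at x = +45. Origin: centre of the underside, +x away from the robot. Switch pivot at x = -36, y = 0, z = 76 mm; two knobs 18 mm high at x = +15, y = +-68 mm.
- case: Closed flat case, black, grey lid, 230 mm (x) by 200 mm (y), fixed. Origin: centre of the underside, +x away from the robot; front edge at x = -115 mm. Lid top 45 mm high, with a rim 4 mm wide and 7 mm high round it (rim top 52 mm). The pile of three blanks lies on the lid inside the rim.
- case_front (a point): Middle of the top of the rim along the case's front edge: the edge over which the top blank is slid.
- blank_top: Top blank of the pile: flat plywood sign blank, 200 mm long (x) by 54 mm wide (y) by 5 mm thick, about 40 g, slippery on the other blanks (friction about 0.4). Origin at the centre of its underside; its x axis runs along its length, its -x end towards the case's front edge. It starts with its underside 55 mm above the table.
- blank_mid: Second blank, the same, under the top blank. Origin at the centre of its underside. To stay on the case.
- blank_low: Third blank, the same, lowest, lying on the lid. Origin at the centre of its underside. To stay on the case.
- holder: Work holder, fixed: dark board 160 mm (x) by 170 (y), top 28 mm above the table. Origin at table height, +x away from the robot; open front edge at x = -80. On it, 12 mm high: fence along the +y side, x = -80 to 75, inner face y = +45; end stop, inner face x = +50, y = -30 to 45. A blank fully home has its origin at x = -50, y = 18, z = 28, length along x.
- cam_turn (a joint): Wooden cam lever on the holder's -y side, turning about an upright bolt. Rad, growing clockwise from above; starts open at 0 to 0.2 (63 mm between cam and fence). It bites a blank lying on the fence at about 1.4; 5 to 10 N at the lever brings it to 1.5 to 1.8; turning, it pushes the blank to the fence and to the end stop. Stiff (1 N at the lever's end); stays where left.
- cam_pivot (a point): On the cam's axis, at mid height of the lever (36 mm above the table), at x = -10, y = -38 mm of the holder.
- cam_tip (a point): On the cam lever 90 mm from the axis, at its mid height. The lever is 17 mm wide, 30 to 43 mm above the table, and ends 100 mm from the axis. At joint 0 it points 60 degrees from the holder's +x towards its -y; closing brings it towards the robot.
- cam: The cam with its lever, one piece: round cam 48 mm across, 29 to 44 mm above the table, its centre 8 mm off the axis. Origin on the axis, 28 mm above the table.
- sander: Bystander: cork sanding block, 110 x 60 x 32 mm.
- coasters: Bystander: two round plywood coasters, one on the other, 90 mm across, 10 mm high.
- panel: Bystander: thin plywood panel with butterflies, 130 x 110 x 4 mm.
- mug: Bystander: white mug with pencils, 76 mm across, about 200 mm high.
- wax_tin: Bystander: tin of finishing wax, 80 mm across, 60 mm high.
- glue_gun: Bystander: blue glue gun lying on its side, about 200 mm long, 40 mm high.
There are look-alikes about, which are no part of the job. Leave any orange look-alike of the blank_top alone.

How it is judged (in metres and radians):
On the way, in this order (a step that is already met when the one before it is completed fails the run):
1. the pen switch rests in its centre off position (within 0.1 rad) (value of joint switch between -0.1 and 0.1 rad), for 0.2 s.
2. the top blank, still lying flat on the pile, overhangs the front edge of the case by 25 mm or more (x of blank_top in the frame of case between -0.125 and -0.04 m and height (world z) of blank_top between 0.05 and 0.06 m and angle between blank_top's own z axis and vertical below 0.06 rad), for 0.1 s.
3. the top blank is held by the fingers, clear of the pile (30 mm or more above where it lay) (height (world z) of blank_top above 0.085 m and contact force between the fingers and blank_top above 0.5 N), for 0.1 s.
4. the blank is set down between fence and cam while still held: within 6 mm of the board, not dropped (z of blank_top in the frame of holder below 0.034 m and x of blank_top in the frame of holder between -0.075 and -0.044 m and y of blank_top in the frame of holder between 0.002 and 0.022 m and contact force between the fingers and blank_top above 0.3 N), for 0.1 s.
At the end, for the whole second after the job is handed in: Switch at centre off (within 0.1 rad); top blank flat and still in the holder, within 5 mm of the end stop and 2.5 mm of the fence, parallel within 0.03 rad; cam past 1.2 rad and bearing on it with over 1 N; the other two blanks on the case, under 40 mm from where they lay (all of step 1 and x of blank_top in the frame of holder between -0.055 and -0.046 m and y of blank_top in the frame of holder between 0.0155 and 0.021 m and z of blank_top in the frame of holder between 0.026 and 0.03 m and angle between the x axis of blank_top and the x axis of holder, either way round below 0.03 rad and angle between blank_top's own z axis and vertical below 0.03 rad and value of joint cam_turn above 1.2 rad and contact force between cam and blank_top above 1 N and linear speed of blank_top below 0.01 m/s and distance of each of blank_mid, blank_low from where it was at the start of the episode below 0.04 m); the robot touches nothing.
It fails at once if a bystander (sanding block, coasters, panel, mug, wax tin, glue gun) is moved more than 30 mm (distance of any of sander, coasters, panel, mug, wax_tin, glue_gun from where it was at the start of the episode above 0.03 m).
It also fails if it takes over 72 s, if anything falls off the work surface, if the arm or the gripper's body presses on something with over 40 N, if the wrist force passes 120 N, or if a joint passes its speed limit or range.

## Robot

A 7-joint arm with a two-finger parallel gripper is mounted at the origin on the work surface. World frame = base frame: x ahead of the robot, y to its left, z up, the work surface at z = 0. Lengths are in mm, angles in rad, forces in N, time in s.
With the tool pointing down it reaches from about 400 to 900 mm from the base axis. Payload 5.5 kg.
Tool frame: the origin (TCP) lies midway between the tips of the shut fingers; the grasp point (between the pads) lies 19 mm behind it; z points along the fingers, y is the line along which they close (so a half turn about z gives the same grasp; the last joint's range is limited). The gripper opens to 85 mm and grips with 20 to 120 N. Pads are 22 mm wide; open, the fingers measure 114 mm over their backs; the gripper's body (76 mm by 85 mm) begins 54 mm behind the grasp point. The pads swing forward as they close: fully open they stand 13 mm farther back than shut.
Start: joints at [-0.945, 0.501, -0.427, 1.55, 0.221, 1.138, -0.21], TCP at [230.643, 607.703, 231.31] pointing down, gripper open.
Joint ranges: [-2.88, 2.88], [-0.31, 2.03], [-1.54, 1.56], [0.2, 2.42], [-1.41, 4.55], [0.19, 2.02], [-2.57, 2.57]. Speed limits (rad/s): [2.57, 2.57, 3.14, 3.14, 3.14, 3.14, 3.14].

## Interface

Orientations are given as a unit quaternion [x, y, z, w].
In Python, from bench import readout, snapshot, get_calibration, ticket gives the robot as it stands. The module is installed in compiled form; this text tells all that it offers.
- The arm moves only by the shell command python3 -m inch 'ROWS'. ROWS is a JSON object of lists of equal length, an entry for each row: "slide": the shift along the tool's x, y, z in mm, a list of three; "roll": the turn about the tool's z in degrees; "fingers": the closure in counts, from 0 (fully open) to 255 (shut). A call has 1 to 8 rows; each row shifts and turns the commanded pose from where the row before left it, along the tool's axes as they then stand; what a row does not reach is not made up. A row lasts 1/10 s, in which the tool goes at most 50 mm and 8.59 degrees, less where a joint would pass 70% of its speed; a pose out of reach is approached as far as the arm can. A call with a gripper value outside its range is refused whole. The fingers move at their own pace and stop on an object; the grip force is fixed at half the most. Time passes only in rows, so rows that do not move let the fingers close. It gives the time, the measured TCP pose, the force, the opening and the grip force at its end, in the units of the state.
- readout.get_obs(): the state, without advancing time (a new reading comes with each control period).
- snapshot(name): name is "scene" or "top"; returns (picture, depth): 480x640x3 uint8, blue, green, red; 480x640 float32, mm along the optical axis (not along the pixel's ray), 0 where there is no reading.
- get_calibration(name): a dict with "vertical_fov" (degrees; the focal length in pixels is half the picture's height over the tangent of half this angle, whatever the lens; pixels are square), "cx", "cy" (the principal point, pixels), "R" (3x3) and "t" (3): a world point X has camera coordinates R X + t. Camera axes: x right, y down, z forward; pixel columns grow to the right and rows downward; lengths in mm; the calibration is good to about 2 mm. A picture is of the moment at which its call begins. get_calibration takes no time and is no camera call.
- ticket.hand_in(): hands the job in; it is judged then, once.
The state is a dict: "time": time; "joints": joint angles; "dq": joint speeds; "tau": joint torques, N m; "position": TCP position; "ee_rot": TCP orientation; "wrist_force": force on the tool from outside, world axes, zero at the start; "torque": the same for the moment, N m; "width": finger opening in mm; "grasp_force": force on a finger pad.
Only numpy, scipy, OpenCV 4.12 (cv2) and the standard library are available. Lean on these libraries where they do the work, as an engineer would, in place of code of your own. Each camera call takes 0.05 s, during which the arm holds its last target. There are 200 camera calls.

## Working session

There is one attempt and no reset: what is moved stays moved. The work goes in short steps, Python scripts to look and compute and a shell command to move; the robot and the scene stay as the last step left them, time stands still between calls to the robot, and variables do not carry over. Pictures are saved under pics/ and viewed, at most 11 in all, crops included, and the job is handed in when it is done.

```bash
mkdir -p pics; cat > h.py <<'E'
import numpy as np, cv2
from bench import readout, snapshot, get_calibration, ticket
def shot(n,tag):
    p,d=snapshot(n); cv2.imwrite(f'pics/{tag}.png',p); np.save(f'pics/{tag}.npy',d); return p,d
def K(n):
    c=get_calibration(n); f=240/np.tan(np.radians(c['vertical_fov'])/2); return f,c['cx'],c['cy'],np.array(c['R']),np.array(c['t'])
def ray(n,u,v,z):
    f,cx,cy,R,t=K(n); d=R.T@np.array([(u-cx)/f,(v-cy)/f,1]); o=-R.T@t; return o+d*(z-o[2])/d[2]
def cloud(n,d):
    f,cx,cy,R,t=K(n); v,u=np.mgrid[:480,:640]; P=np.stack([(u-cx)/f*d,(v-cy)/f*d,d],-1); return (P-t)@R
def proj(n,X):
    f,cx,cy,R,t=K(n); c=R@np.array(X)+t; return f*c[0]/c[2]+cx,f*c[1]/c[2]+cy
E
python3 - <<'E'
from h import *
for n in('scene','top'):
    shot(n,n+'0'); print(n,get_calibration(n))
o=readout.get_obs();print(o)
E
```

```text
scene {'vertical_fov': 48.980464004824384, 'cx': 317.7622795566494, 'cy': 228.1587848950042, 'R': array([[-0.13204639,  0.99122479,  0.00609679],
       [ 0.55793415,  0.07940642, -0.82607754],
       [-0.81931266, -0.10567895, -0.56352349]]), 't': array([ 139.15581031, -195.88995824, 1740.87411733])}
top {'vertical_fov': 49.42135059824092, 'cx': 321.6959195879609, 'cy': 236.01539025909833, 'R': array([[-0.00345608, -0.99996994, -0.00694151],
       [-0.97647516,  0.00487133, -0.2155749 ],
       [ 0.21560223,  0.00603317, -0.97646264]]), 't': array([ -62.87715635,  537.48411786, 1340.28142905])}
{'time': 0.1, 'joints': array([-0.94477715,  0.50173944, -0.42681025,  1.55131763,  0.22080116,
        1.13834107, -0.21031577]), 'dq': array([ 0.00152247, -0.0020622 ,  0.00030905, -0.00267108,  0.00105317,
       -0.00046792, -0.00041584]), 'tau': array([-1.14089079e-02, -5.70819426e+01, -5.83877608e+00, -2.81744796e+01,
        1.05603214e-02,  5.66502145e-03, -1.06190956e-05]), 'position': array([230.51054865, 607.08859897, 230.38409614]), 'ee_rot': array([ 1.80401417e-01,  9.83592681e-01, -8.56529102e-04, -1.83608273e-04]), 'wrist_force': array([-0.37803524,  0.23875402,  0.34632574]), 'torque': array([-0.01041419,  0.04545318, -0.00145559]), 'grasp_force': 0.0, 'width': 85.18749912765135}
```

View pics/scene0.png

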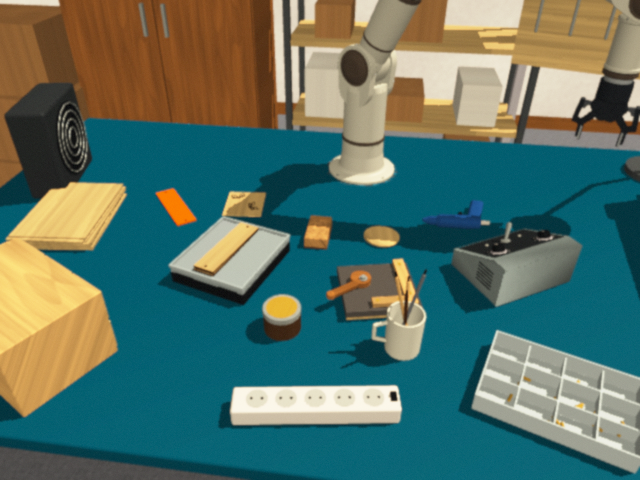

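View pics/top0.png

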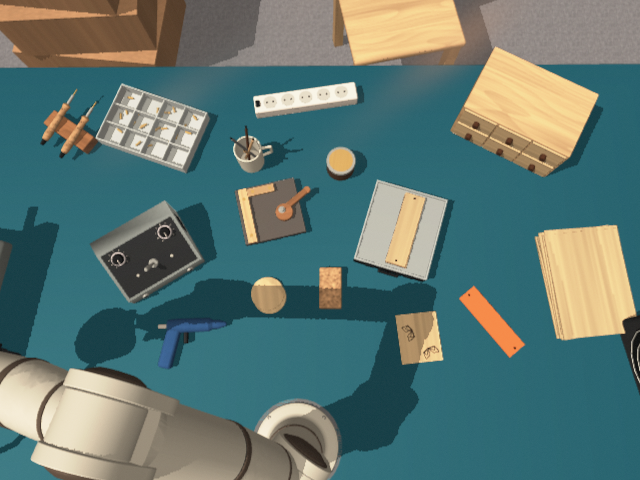

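The top view shows the burner at (148,252) with its switch at about (153,264), the holder at (272,212) with the lever tip at (310,188), and the case at (402,230) with the pile at (406,229). The orange decoy is at (492,322), away from all of them. Next I measure their poses.

```bash
cat > m.py <<'E'
from h import *
p=cv2.imread('pics/top0.png');d=np.load('pics/top0.npy');P=cloud('top',d)
hsv=cv2.cvtColor(p,cv2.COLOR_BGR2HSV)
def rect(mask,name):
    n,l,s,c=cv2.connectedComponentsWithStats(mask.astype(np.uint8))
    i=1+np.argmax(s[1:,4]); Q=P[l==i]
    r=cv2.minAreaRect(Q[:,:2].astype(np.float32)); print(name,s[i,4],np.round(r[0],1),np.round(r[1],1),round(r[2],2),'zmed',np.median(Q[:,2]).round(1)); print(np.round(cv2.boxPoints(r),0).tolist())
    return l==i
def roi(x0,x1,y0,y1):
    m=np.zeros((480,640),bool); m[y0:y1,x0:x1]=1; return m
Z=P[...,2]; H,S,V=hsv[...,0],hsv[...,1],hsv[...,2]
wood=(H>8)&(H<30)&(S>60)&(V>120)
rect(wood&roi(375,435,185,280),'blank')
rect((Z>38)&(Z<75)&roi(345,460,170,290),'case')
rect((Z>20)&(Z<36)&roi(230,312,170,252),'board')
rect(wood&(Z>30)&roi(230,312,170,252),'fence+cam')
rect((Z>30)&roi(85,210,195,308),'station')
cv2.imwrite('pics/crop0.png',cv2.hconcat([cv2.resize(p[190:310,80:220],(560,480),interpolation=cv2.INTER_CUBIC)]))
c2=cv2.resize(p[165:255,225:325],(400,360),interpolation=cv2.INTER_CUBIC)
s=cv2.imread('pics/scene0.png')
c3=cv2.resize(s[210:310,445:590],(400,276),interpolation=cv2.INTER_CUBIC)
o=np.zeros((600,800,3),np.uint8); o[:343,:400]=cv2.resize(p[190:310,80:220],(400,343),interpolation=cv2.INTER_CUBIC)
o[:360,400:]=c2[:360]; o[360:360+240,:348]=cv2.resize(c3,(348,240))
o[360:600,400:]=cv2.resize(p[170:290,345:545],(400,240))
cv2.imwrite('pics/crop0.png',o)
E
python3 m.py
```

```text
blank 1581 [ 432.8 -227.4] [ 90.6 491.8] 62.47 zmed 59.2
[[194.0, -154.0], [630.0, -381.0], [672.0, -301.0], [236.0, -74.0]]
case 6128 [ 555.6 -278. ] [200.3 237.5] 72.87 zmed 46.5
[[413.0, -339.0], [640.0, -409.0], [699.0, -217.0], [472.0, -147.0]]
board 2414 [617.   77.8] [163.  175.6] 13.03 zmed 27.7
[[518.0, 145.0], [557.0, -26.0], [716.0, 11.0], [677.0, 182.0]]
fence+cam 724 [452.   53.8] [489.3 112.7] 17.52 zmed 39.3
[[202.0, 34.0], [236.0, -74.0], [702.0, 74.0], [668.0, 181.0]]
station 6328 [354.3 246. ] [631.1 258. ] 47.39 zmed 88.2
[[46.0, 101.0], [236.0, -74.0], [663.0, 391.0], [473.0, 566.0]]
```

View pics/crop0.png

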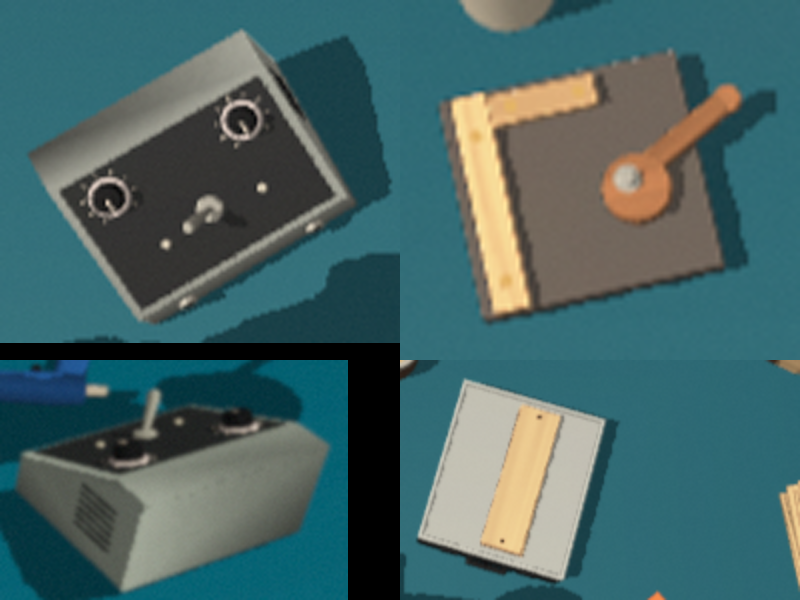

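The crops show the switch base at top-view pixel (153,263) with its tip at (146.5,270), and a silver cam bolt. Invalid depth pixels spoiled the rectangles, so I filter them out and refine the poses.

```bash
sed -i 's/^    i=1+np.argmax/    i=1+np.argmax/; s/^def rect(mask,name):/def rect(mask,name):\n    mask=mask\&(d>0)\&(cv2.morphologyEx(d,cv2.MORPH_GRADIENT,np.ones((3,3)))<25)/' m.py; cat >> m.py <<'E'
print('--')
Y=lambda a:np.degrees(a)
rect((V>100)&(S<60)&(Z>35)&(Z<56)&roi(345,460,170,290),'case lid')
m=(Z>44)&(d>0)&roi(85,212,195,308); Q=P[m]
b=m&(V<75)&(np.abs(Z-83)<45)
rect(cv2.morphologyEx(b.astype(np.uint8),cv2.MORPH_CLOSE,np.ones((9,9)))>0,'panel')
q=P[m]; r=cv2.minAreaRect(q[(q[:,2]>100)][:,:2].astype(np.float32)); print('ridge',r)
# panel plane gradient -> yaw
g=P[b&(Z>55)&(Z<110)]; A=np.c_[g[:,:2],np.ones(len(g))]; c=np.linalg.lstsq(A,g[:,2],rcond=None)[0]; r=np.abs(A@c-g[:,2])<4
c=np.linalg.lstsq(A[r],g[r,2],rcond=None)[0]; print('yaw st',Y(np.arctan2(c[1],c[0])),'slope',np.hypot(c[0],c[1]),'expect',60/130)
print('switch base',ray('top',152.8,262.8,78),'cam bolt',ray('top',225+628*.0+ (628-400)*.25,165+178*.25,46))
print('lever end',ray('top',225+(733-400)*.25,165+95*.25,43))
sd=np.load('pics/scene0.npy'); SP=cloud('scene',sd)
# switch tip in scene crop (155,392): 
u=445+155*145/348;v=210+(392-360)*100/240;print('scene tip px',u,v,[SP[int(v)+i,int(u)].round(0) for i in(-1,0,1,2,4)])
o1=-K('top')[3].T@K('top')[4]
def dirn(n,u,v):
    x=ray(n,u,v,0);o=-K(n)[3].T@K(n)[4];return o,(x-o)/np.linalg.norm(x-o)
oa,da=dirn('top',146,270.3);ob,db=dirn('scene',u,v)
M=np.linalg.lstsq(np.c_[da,-db],ob-oa,rcond=None)[0]; print('tip tri',oa+da*M[0],ob+db*M[1])
E
python3 m.py
```

```text
blank 1488 [ 557.9 -291.1] [ 59.8 208.9] 72.48 zmed 59.2
[[449.0, -288.0], [649.0, -351.0], [667.0, -294.0], [467.0, -231.0]]
case 5553 [ 554.5 -277.9] [193.9 233.1] 72.87 zmed 46.1
[[415.0, -336.0], [637.0, -405.0], [694.0, -220.0], [472.0, -151.0]]
board 1923 [618.2  66.5] [157.2 136.2] 13.06 zmed 27.8
[[526.0, 115.0], [557.0, -18.0], [710.0, 18.0], [679.0, 151.0]]
fence+cam 671 [607.5 104.2] [153.1 102.2] 12.53 zmed 39.3
[[522.0, 137.0], [544.0, 38.0], [693.0, 71.0], [671.0, 171.0]]
station 5539 [490.7 394.2] [175.3 217.6] 31.78 zmed 87.9
[[359.0, 440.0], [474.0, 256.0], [623.0, 348.0], [508.0, 533.0]]
--
case lid 4073 [ 557.  -278.6] [193.9 229.6] 72.89 zmed 44.5
[[419.0, -338.0], [638.0, -405.0], [695.0, -220.0], [476.0, -152.0]]
panel 3746 [480.  383.5] [119.4 210.5] 31.4 zmed 82.6
[[374.0, 442.0], [484.0, 263.0], [586.0, 325.0], [476.0, 504.0]]
ridge ((505.39410400390625, 405.060302734375), (144.08819580078125, 222.61439514160156), 30.945154190063477)
yaw st 31.979332173689123 slope 0.4516462295234437 expect 0.46153846153846156
switch base [463.23853765 377.44441913  78.        ] cam bolt [614.85309962  43.38320444  46.        ]
lever end [674.77946144 -28.29078858  43.        ]
scene tip px 509.5833333333333 223.33333333333334 [array([259., 437.,   1.]), array([442., 384., 114.]), array([451., 382., 116.]), array([448., 384., 111.]), array([449., 385., 107.])]
tip tri [438.64751639 383.05481021 109.30151862] [438.89230734 386.82682378 110.64927862]
```

Poses so far:

| Thing | Position (mm) | Yaw |
|---|---|---|
| Station | (492.5, 395.5) | 31.5° |
| Case | (556, -278) | -17° |
| Holder | measured later | about 13° |

I start with the switch: roll and shut the fingers.

```bash
cat > go.py <<'E'
import sys
from h import *
from scipy.spatial.transform import Rotation as Ro
o=readout.get_obs(); R=Ro.from_quat(o['ee_rot']).as_matrix()
print('pos',o['position'].round(1),'yang',np.degrees(np.arctan2(R[1,1],R[0,1])).round(1),'F',o['wrist_force'].round(1),'w',round(o['width'],1),'g',round(o['grasp_force'],1),'t',round(o['time'],1))
a=[float(x) for x in sys.argv[1:]]
if len(a)>=3: print('slide',(R.T@(np.array(a[:3])-o['position'])).round(1))
if len(a)>3: print('roll',(((np.degrees(np.arctan2(R[1,1],R[0,1]))-a[3])+90)%180-90).round(1))
E
python3 -m inch '{"slide":[[0,0,0],[0,0,0],[0,0,0],[0,0,0],[0,0,0]],"roll":[7.5,7.5,7.5,7.5,7.5],"fingers":[255,255,255,255,255]}'; python3 go.py 423.8 412 105 31.5
```

```text
time: 0.6
position: [230.5, 607.3, 230.7]
ee_rot: [0.489, 0.872, -0.001, 0.0]
wrist_force: [0.6, -0.8, -0.3]
width: 12.5
grasp_force: 0.0
pos [230.5 607.3 230.7] yang 31.4 F [ 0.6 -0.8 -0.3] w 12.5 g 0.0 t 0.6
slide [-267.3   63.3  125.8]
roll -0.1
```

```bash
python3 -m inch '{"slide":[[-38,9,0],[-38,9,0],[-38,9,0],[-38,9,0],[-38,9,0],[-38,9,0],[-39,9,0],[0,0,0]],"roll":[0,0,0,0,0,0,0,0],"fingers":[255,255,255,255,255,255,255,255]}'>/dev/null;python3 -m inch '{"slide":[[0,0,35],[0,0,35],[0,0,35],[0,0,20],[0,0,0]],"roll":[0,0,0,0,0],"fingers":[255,255,255,255,255]}'; python3 go.py 441.5 383 105 31.5
```

```text
time: 1.9
position: [422.0, 411.7, 102.5]
ee_rot: [0.487, 0.874, -0.004, -0.001]
wrist_force: [-1.0, -0.2, -0.1]
width: -0.0
grasp_force: 0.0
pos [422.  411.7 102.5] yang 31.7 F [-1.  -0.2 -0.1] w -0.0 g 0.0 t 1.9
slide [-34.7   1.5  -2.4]
roll 0.2
```

```bash
python3 -m inch '{"slide":[[-6,0,-1],[-6,0,-1],[-6,0,0],[-6,0,0],[-5,0,0],[-5,0,0],[0,0,0],[0,0,0]],"roll":[0,0,0,0,0,0,0,0],"fingers":[255,255,255,255,255,255,255,255]}';python3 go.py; python3 -m inch '{"slide":[[20,0,0],[25,0,0],[0,0,-30],[0,0,-40],[0,0,-40],[30,0,0],[0,0,0]],"roll":[0,0,0,0,0,0,0],"fingers":[255,255,255,255,255,255,255]}' 
python3 - <<'E'
from h import *
p,d=shot('top','top1');s,_=shot('scene','scene1')
o=np.zeros((480,800,3),np.uint8)
o[:,:400]=cv2.resize(p[205:301,110:190],(400,480),interpolation=cv2.INTER_CUBIC)
o[:,400:]=cv2.resize(s[205:301,465:545],(400,480),interpolation=cv2.INTER_CUBIC)
cv2.imwrite('pics/c1.png',o)
E
```

```text
time: 2.7
position: [440.6, 388.5, 111.7]
ee_rot: [0.486, 0.874, 0.002, -0.001]
wrist_force: [-9.9, 2.2, 17.2]
width: 0.2
grasp_force: 8.6
pos [440.6 388.5 111.7] yang 31.8 F [-9.9  2.2 17.2] w 0.2 g 8.6 t 2.7
time: 3.4
position: [401.1, 452.8, 221.2]
ee_rot: [0.485, 0.874, 0.003, -0.001]
wrist_force: [-1.2, -0.3, -0.3]
width: -0.1
grasp_force: 0.0
```

View pics/c1.png

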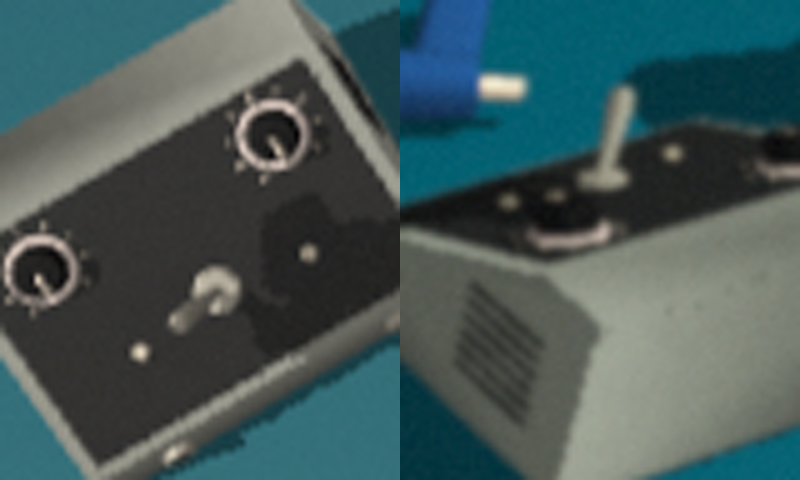

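The switch still leans to +y: its tip is at crop pixel (180,322), and the base is at (217,288). The fingers rode up over its end (z rose to 112). I retry lower and off the finger seam.

```bash
python3 go.py 428 414.6 92
```

```text
pos [402.7 448.7 218.8] yang 31.8 F [ 1.4 -0.8 -0.6] w -0.1 g 0.0 t 3.5
slide [-42.3   3.4 126.8]
```

```bash
python3 -m inch '{"slide":[[-40,3,0],[0,0,35],[0,0,35],[0,0,35],[0,0,22],[0,0,0],[0,0,0]],"roll":[0,0,0,0,0,0,0],"fingers":[255,255,255,255,255,255,255]}' >/dev/null; python3 go.py 445.8 385.6 92;  python3 -m inch '{"slide":[[-5,0,0],[-5,0,0],[-4,0,0],[-4,0,0],[-4,0,0],[-4,0,0],[0,0,0]],"roll":[0,0,0,0,0,0,0],"fingers":[255,255,255,255,255,255,255]}' >/dev/null; python3 go.py 445.8 385.6 92
```

```text
pos [427.1 415.1  91.1] yang 31.7 F [1.1 0.4 1. ] w -0.2 g 0.0 t 4.2
slide [-34.9   0.5  -0.9]
pos [439.9 395.   91.8] yang 31.7 F [-3.   2.5  2.5] w -0.3 g 1.9 t 4.9
slide [-11.1   0.1  -0.2]
```

```bash
python3 -m inch '{"slide":[[-4,0,0],[-4,0,0],[-3,0,0],[0,0,0]],"roll":[0,0,0,0],"fingers":[255,255,255,255]}' >/dev/null; python3 go.py 445.8 385.6 92;  python3 -m inch '{"slide":[[15,0,0],[25,0,0],[0,0,-30],[0,0,-40],[0,0,-40],[30,0,0],[0,0,0]],"roll":[0,0,0,0,0,0,0],"fingers":[255,255,255,255,255,255,255]}' >/dev/null
python3 - <<'E'
from h import *
p,d=shot('top','top2');s,_=shot('scene','scene2')
o=np.zeros((480,800,3),np.uint8)
o[:,:400]=cv2.resize(p[205:301,110:190],(400,480),interpolation=cv2.INTER_CUBIC)
o[:,400:]=cv2.resize(s[205:301,465:545],(400,480),interpolation=cv2.INTER_CUBIC)
cv2.imwrite('pics/c2.png',o)
E
python3 go.py 595 -300 150 72.5
```

```text
pos [446.8 383.4  91. ] yang 31.6 F [-0.6  0.7  0.6] w -0.2 g 0.4 t 5.3
slide [ 2.4  0.3 -1. ]
pos [407.7 445.5 201.1] yang 31.9 F [ 0.4 -0.3 -0.2] w -0.0 g 0.0 t 6.1
slide [-731.9 -234.6   51. ]
roll -40.6
```

View pics/c2.png

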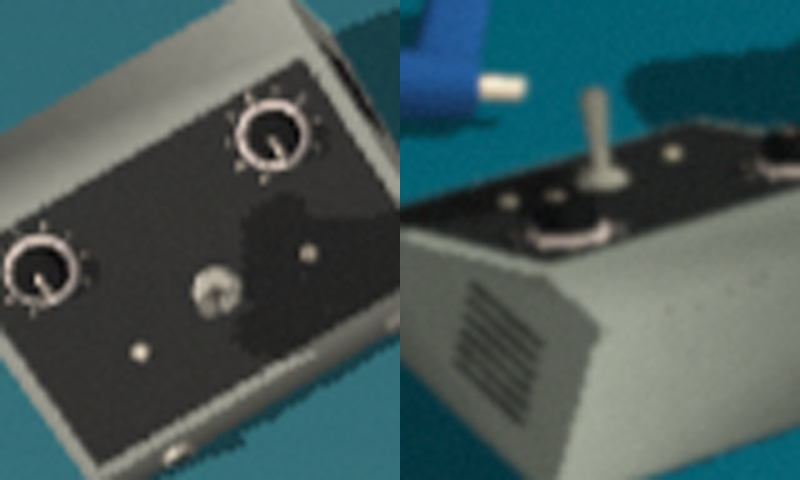

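The switch now stands at centre: its tip is over its base at crop pixel (215,300), and upright in the scene view. Next is the blank.

```bash
python3 -m inch '{"slide":[[0,0,0],[0,0,0],[0,0,0],[0,0,0],[0,0,0],[0,0,0]],"roll":[-8.1,-8.1,-8.1,-8.1,-8,0],"fingers":[255,255,255,255,255,255]}'>/dev/null; python3 go.py 586 -300 100 72.5
```

```text
pos [409.4 443.2 200.2] yang 72.1 F [-0.3 -0.1 -0.6] w 0.0 g 0.0 t 6.7
slide [-396.2 -652.9  101.2]
roll -0.4
```

```bash
python3 -m inch '{"slide":[[-20,-36,0],[-24,-41,0],[-25,-41,0],[-25,-41,0],[-25,-41,0],[-25,-41,0],[-25,-41,0],[-25,-41,0]],"roll":[0,0,0,0,0,0,0,0],"fingers":[255,255,255,255,255,255,255,255]}'>/dev/null; python3 -m inch '{"slide":[[-25,-41,0],[-25,-41,0],[-25,-41,0],[-25,-41,0],[-25,-41,0],[-25,-41,0],[-25,-41,0],[-20,-36,0]],"roll":[0,0,0,0,0,0,0,0],"fingers":[255,255,255,255,255,255,255,255]}'>/dev/null; python3 -m inch '{"slide":[[0,0,0],[0,0,0]],"roll":[0,0],"fingers":[255,255]}'>/dev/null; python3 go.py 586 -300 100 72.5
```

```text
pos [ 580.  -291.6  200.1] yang 71.8 F [-0.8  1.2  0.4] w -0.1 g 0.0 t 8.5
slide [ -8.5  -6.1 100.1]
roll -0.7
```

```bash
python3 -m inch '{"slide":[[-6,-6,30],[0,0,35],[0,0,30],[0,0,20],[0,0,12],[0,0,0],[0,0,0]],"roll":[-0.7,0,0,0,0,0,0],"fingers":[255,255,255,255,255,255,255]}'>/dev/null; python3 go.py; python3 -m inch '{"slide":[[0,0,3],[0,0,3],[0,0,2],[0,0,0]],"roll":[0,0,0,0],"fingers":[255,255,255,255]}'>/dev/null; python3 go.py
```

```text
pos [ 585.7 -296.9   75.1] yang 72.8 F [ 0.4 -0.1  0.3] w -0.2 g 0.0 t 9.2
pos [ 584.8 -297.6   66.2] yang 72.8 F [-0.6  0.9 -0.6] w 0.2 g 0.0 t 9.6
```

```bash
python3 -m inch '{"slide":[[0,0,3],[0,0,2],[0,0,2],[0,0,0]],"roll":[0,0,0,0],"fingers":[255,255,255,255]}'; python3 -m inch '{"slide":[[0,0,1],[0,0,0]],"roll":[0,0],"fingers":[255,255]}'
```

```text
time: 10.0
position: [585.1, -297.7, 60.2]
ee_rot: [0.149, 0.989, -0.0, 0.0]
wrist_force: [-3.2, 0.7, 6.6]
width: -0.1
grasp_force: 3.2
time: 10.2
position: [585.3, -297.8, 60.2]
ee_rot: [0.149, 0.989, -0.0, 0.0]
wrist_force: [-4.1, 1.0, 12.0]
width: 0.0
grasp_force: 5.9
```

```bash
python3 -m inch '{"slide":[[5,0,0],[9,0,0],[10,0,0],[11,0,0],[11,0,0],[11,0,0],[10,0,0],[5,0,0]],"roll":[0,0,0,0,0,0,0,0],"fingers":[255,255,255,255,255,255,255,255]}';python3 -m inch '{"slide":[[0,0,0],[0,0,-10],[0,0,-35],[0,0,-40],[0,0,-40],[-40,0,0],[-40,0,0],[-20,0,0]],"roll":[0,0,0,0,0,0,0,0],"fingers":[255,0,0,0,0,0,0,0]}'
cat > b.py <<'E'
from h import *
import sys
p,d=shot('top',sys.argv[1]);P=cloud('top',d)
hsv=cv2.cvtColor(p,cv2.COLOR_BGR2HSV);H,S,V=cv2.split(hsv)
m=((H>8)&(H<30)&(S>60)&(V>110));m[:180]=0;m[300:]=0;m[:,:370]=0;m[:,440:]=0
m=cv2.morphologyEx(m.astype(np.uint8),cv2.MORPH_OPEN,np.ones((3,3)))
n,l,s,c=cv2.connectedComponentsWithStats(m);i=1+np.argmax(s[1:,4])
v,u=np.nonzero(l==i);X=np.array([ray('top',a,b,60)[:2] for a,b in zip(u,v)],np.float32)
r=cv2.minAreaRect(X);print(r,cv2.boxPoints(r).round(0).tolist())
cv2.imwrite('pics/'+sys.argv[1]+'c.png',cv2.resize(p[170:310,340:480],(560,560),interpolation=cv2.INTER_CUBIC))
E
python3 b.py top3
```

```text
time: 11.0
position: [518.1, -277.3, 60.1]
ee_rot: [0.149, 0.989, -0.001, 0.003]
wrist_force: [1.9, -0.4, 5.6]
width: -0.4
grasp_force: 3.0
time: 11.8
position: [614.5, -306.2, 184.4]
ee_rot: [0.149, 0.989, -0.0, 0.001]
wrist_force: [-0.3, -0.2, 0.0]
width: 85.2
grasp_force: 0.0Traceback (most recent call last):
  File "b.py", line 7, in <module>
    n,l,s,c=cv2.connectedComponentsWithStats(m);i=1+np.argmax(s[1:,4])
                                                    ~~~~~~~~~^^^^^^^^^
    return _wrapfunc(a, 'argmax', axis=axis, out=out, **kwds)
    return bound(*args, **kwds)
ValueError: attempt to get argmax of an empty sequence
```

The arm hides the case, so I step aside to look.

```bash
python3 -m inch '{"slide":[[0,30,0],[0,40,0],[0,45,0],[0,45,0],[0,40,0],[0,30,0],[0,0,0]],"roll":[0,0,0,0,0,0,0],"fingers":[0,0,0,0,0,0,0]}' >/dev/null
python3 b.py top4
```

```text
((520.6351928710938, -278.0983581542969), (58.46681213378906, 268.72161865234375), 72.39205169677734) [[384.0, -265.0], [640.0, -347.0], [658.0, -291.0], [401.0, -210.0]]
```

View pics/top4c.png

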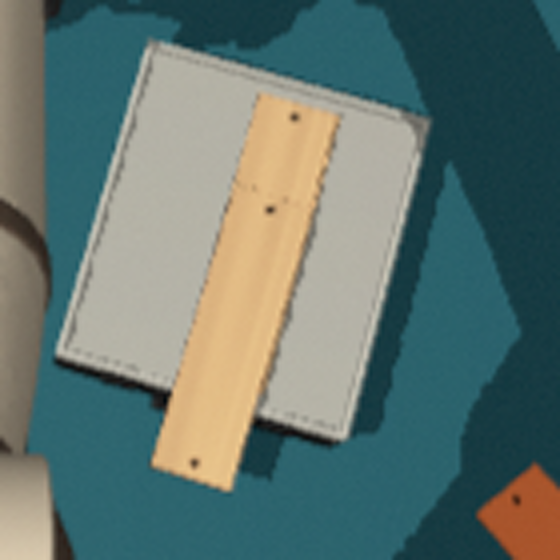

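The top blank now overhangs the front by about 50 mm with the pile undisturbed. Its near end is at crop (193,478), about (394,-238) in the world. I go to pinch it 24 mm from the end and refine the holder in the same step.

```bash
python3 go.py 417 -245 35 72.4; python3 - <<'E'
from h import *
p=cv2.imread('pics/top0.png')
hsv=cv2.cvtColor(p,cv2.COLOR_BGR2HSV).astype(int);H,S,V=[hsv[...,i] for i in range(3)]
m=((H>12)&(H<30)&(S>60)&(V>170)).astype(np.uint8)
r=np.zeros_like(m);r[175:252,230:278]=1;m*=r
n,l,s,c=cv2.connectedComponentsWithStats(m);i=1+np.argmax(s[1:,4])
v,u=np.nonzero(l==i);X=np.array([ray('top',a,b,40)[:2] for a,b in zip(u,v)],np.float32)
for yaw in(12,13,14):
    a=np.radians(yaw);e=np.array([np.cos(a),np.sin(a)]);g=np.array([-e[1],e[0]])
    x=X@e;y=X@g;h=[]
    for lo in range(int(x.min())+5,int(x.min())+115,11):
        k=(x>=lo)&(x<lo+11); h.append((y[k].min().round(1),y[k].max().round(1)))
    print(yaw,'x',x.min(),x.max(),h)
    k=(y<y.max()-40); print(' stop x',[(x[k&(y>q)&(y<q+6)].min().round(1),x[k&(y>q)&(y<q+6)].max().round(1)) for q in np.arange(y.min(),y.max()-42,6)],'ymin',y.min())
d=np.load('pics/top0.npy')
print('c',[ray('top',*q,28)[:2].round(1) for q in [(236+1.3,190),(248.6,244.7),(305,230.9),(294,179)]])
cv2.imwrite('pics/fm.png',m*255)
E
```

```text
pos [679.6 -81.7 183.1] yang 73.1 F [ 0.1 -0.5  0.4] w 85.1 g 0.0 t 12.6
slide [ 203.7 -232.7  148. ]
roll 0.7
12 x 539.3421456158071 695.3321289815782 [(np.float64(-1.0), np.float64(23.4)), (np.float64(-0.9), np.float64(22.9)), (np.float64(0.2), np.float64(23.6)), (np.float64(-0.8), np.float64(23.7)), (np.float64(-0.2), np.float64(23.9)), (np.float64(-0.1), np.float64(23.4)), (np.float64(-0.0), np.float64(24.0)), (np.float64(1.1), np.float64(24.1)), (np.float64(0.6), np.float64(24.8)), (np.float64(0.7), np.float64(24.9))]
 stop x [(np.float64(672.4), np.float64(693.6)), (np.float64(670.8), np.float64(692.5)), (np.float64(672.0), np.float64(693.1)), (np.float64(670.9), np.float64(692.0)), (np.float64(671.5), np.float64(693.2)), (np.float64(670.4), np.float64(691.5)), (np.float64(671.6), np.float64(692.7)), (np.float64(670.5), np.float64(691.1)), (np.float64(671.1), np.float64(692.3)), (np.float64(670.1), np.float64(692.8))] ymin -73.44598272735061
13 x 539.4261534048876 695.3283715442548 [(np.float64(-10.6), np.float64(13.8)), (np.float64(-10.8), np.float64(13.2)), (np.float64(-9.8),
[... 973 characters left out ...]
), np.float64(2.4)), (np.float64(-21.7), np.float64(2.7)), (np.float64(-21.5), np.float64(2.3)), (np.float64(-20.7), np.float64(2.5)), (np.float64(-21.9), np.float64(2.2))]
 stop x [(np.float64(669.5), np.float64(690.7)), (np.float64(668.1), np.float64(689.9)), (np.float64(669.4), np.float64(690.6)), (np.float64(668.7), np.float64(689.9)), (np.float64(669.4), np.float64(691.2)), (np.float64(668.6), np.float64(689.8)), (np.float64(669.3), np.float64(691.2)), (np.float64(669.2), np.float64(689.7)), (np.float64(669.9), np.float64(691.8)), (np.float64(669.1), np.float64(690.3))] ymin -97.16702121872729
c [array([677. , 170.8]), array([520.6, 135. ]), array([558.6, -19.1]), array([708.4,  12.3])]
```

```bash
python3 -m inch '{"slide":[[24,-27,0],[35,-40,0],[35,-40,0],[35,-40,0],[35,-40,0],[24,-27,0],[16,-19,0],[0,0,0]],"roll":[0.7,0,0,0,0,0,0,0],"fingers":[0,0,0,0,0,0,0,0]}' >/dev/null;python3 -m inch '{"slide":[[0,0,0],[0,0,20],[0,0,30],[0,0,20],[0,0,0]],"roll":[0,0,0,0,0],"fingers":[0,0,0,0,0]}' >/dev/null; python3 go.py 417 -245 35 72.4
```

```text
pos [ 423.8 -237.4  110.8] yang 72.2 F [ 0.   0.4 -0.2] w 85.3 g 0.0 t 13.9
slide [ 3.7 -9.4 75.8]
roll -0.2
```

```bash
python3 -m inch '{"slide":[[4,-9,0],[0,0,25],[0,0,25],[0,0,20],[0,0,5],[0,0,0]],"roll":[0,0,0,0,0,0],"fingers":[0,0,0,0,0,0]}' >/dev/null; python3 go.py 417 -245 35 72.4
```

```text
pos [ 418.6 -247.    38.7] yang 72.1 F [-0.2 -0.  -1.3] w 85.5 g 0.0 t 14.5
slide [2.1 1.4 3.7]
roll -0.3
```

```bash
python3 -m inch '{"slide":[[2,1,3],[0,0,0],[0,0,0],[0,0,0],[0,0,0],[0,0,0],[0,0,0]],"roll":[-0.3,0,0,0,0,0,0],"fingers":[60,80,90,100,255,255,255]}' >/dev/null; python3 go.py; python3 -m inch '{"slide":[[0,0,-4],[0,0,-10],[0,0,-15],[0,0,-20],[0,0,-20],[0,0,-20],[0,0,-10],[0,0,0]],"roll":[0,0,0,0,0,0,0,0],"fingers":[255,255,255,255,255,255,255,255]}' >/dev/null; python3 go.py 486.4 67.7 134 103
```

```text
pos [ 417.3 -245.1   35.6] yang 72.4 F [-0.5 -0.4  4. ] w 52.6 g 62.0 t 15.2
pos [ 417.7 -245.4  135.9] yang 72.4 F [0.8 0.6 0.3] w 52.5 g 62.6 t 16.0
slide [ 29.2 319.2   1.6]
roll -30.6
```

```bash
python3 - <<'E'
from h import *
p,d=shot('scene','scene5')
cv2.imwrite('pics/s5c.png',cv2.resize(p[130:330,140:440],(780,520),interpolation=cv2.INTER_CUBIC))
E
```

```text
(no output)
```

View pics/s5c.png

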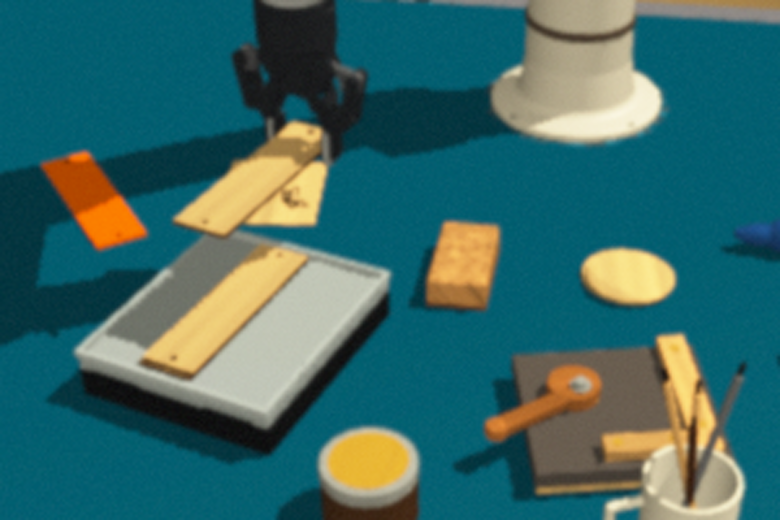

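The blank is held level by its end, and the other two are still on the case. Turn and carry it to the holder.

```bash
python3 -m inch '{"slide":[[0,0,0],[0,0,0],[0,0,0],[0,0,0],[0,0,0],[0,0,0],[0,0,0]],"roll":[-3,-6,-6,-6,-6,-3.6,0],"fingers":[255,255,255,255,255,255,255]}' >/dev/null; python3 go.py 486.4 67.7 90 103
```

```text
pos [ 415.9 -244.4  133. ] yang 103.0 F [ 0.6 -0.6 -0.4] w 52.3 g 62.6 t 16.8
slide [-139.2  288.1   43.3]
roll 0.0
```

```bash
python3 -m inch '{"slide":[[-8,16,0],[-16,32,0],[-20,41,0],[-20,41,0],[-20,41,0],[-20,41,0],[-20,41,0],[-12,24,0]],"roll":[0,0,0,0,0,0,0,0],"fingers":[255,255,255,255,255,255,255,255]}' >/dev/null; python3 -m inch '{"slide":[[-4,10,0],[0,0,15],[0,0,15],[0,0,10],[0,0,0]],"roll":[0,0,0,0,0],"fingers":[255,255,255,255,255]}' >/dev/null; python3 go.py 486.4 67.7 50 103
python3 - <<'E'
from h import *
p,d=shot('top','top6');s,sd=shot('scene','scene6')
o=np.zeros((480,800,3),np.uint8)
o[:,:400]=cv2.resize(p[160:280,220:320],(400,480),interpolation=cv2.INTER_CUBIC)
o[:,400:]=cv2.resize(s[210:330,310:410],(400,480),interpolation=cv2.INTER_CUBIC)
cv2.imwrite('pics/c6.png',o)
E
```

```text
pos [486.9  64.9  92.6] yang 102.9 F [-0.5 -0.2 -0.2] w 52.6 g 62.6 t 18.1
slide [-0.3  2.8 42.6]
roll -0.1
```

View pics/c6.png

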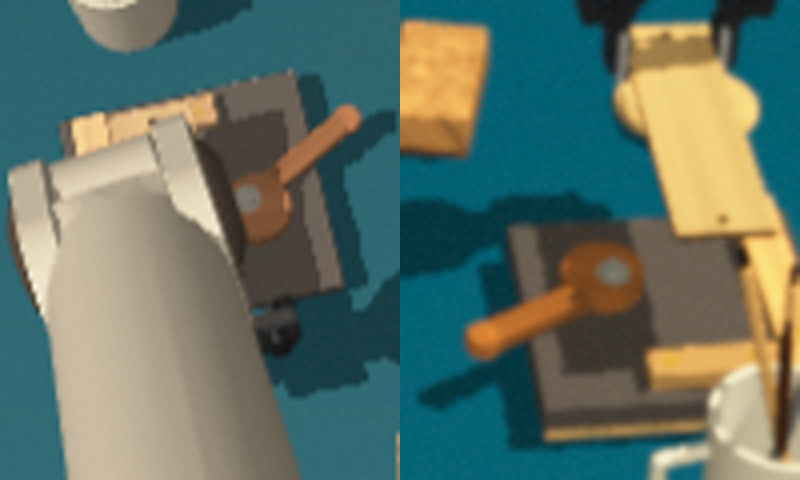

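The blank hangs above the holder, with its far corners at scene pixels (380,269) and (404,269). Next, its tilt, yaw and far-end position from depth.

```bash
python3 - <<'E'
from h import *
p=cv2.imread('pics/scene6.png');d=np.load('pics/scene6.npy');P=cloud('scene',d)
H,S,V=cv2.split(cv2.cvtColor(p,cv2.COLOR_BGR2HSV))
m=(H>12)&(H<32)&(S>60)&(V>150)&(d>0)&(P[...,2]>95)&(P[...,2]<145)
r=np.zeros_like(m);r[215:275,355:415]=1;m&=r
X=P[m].astype(np.float32); A=np.c_[X[:,:2],np.ones(len(X))];c=np.linalg.lstsq(A,X[:,2],rcond=None)[0]
a=np.radians(13);e=np.array([np.cos(a),np.sin(a)]);g=np.array([-e[1],e[0]])
print(len(X),'tilt along x',c[:2]@e,'y',c[:2]@g,'zmean',X[:,2].mean())
O=np.array([616,84.3])
m2=m&(cv2.morphologyEx(d,cv2.MORPH_GRADIENT,np.ones((3,3)))<40)
v,u=np.nonzero(m); zc=lambda q:c@[q[0],q[1],1]
W=np.array([ray('scene',a_,b_,X[:,2].mean())[:2] for a_,b_ in zip(u,v)])-O
x=W@e;y=W@g
for lo in range(-120,60,15):
    k=(x>=lo)&(x<lo+15)
    if k.sum()>5: print(lo,y[k].min().round(1),y[k].max().round(1))
print('xmax',np.percentile(x,[98,99.5,100]))
E
```

```text
1210 tilt along x -0.006773925964281971 y -0.004209076110165099 zmean 117.11907
-120 -12.7 41.1
-105 -21.9 39.3
-90 -16.3 38.2
-75 -16.8 37.7
-60 -16.6 37.5
-45 -15.5 38.1
-30 -16.0 37.6
-15 -16.5 37.4
0 -16.3 37.2
15 -16.8 36.7
30 -17.7 36.5
45 -16.2 35.5
xmax [47.48805046 53.37350073 54.58118094]
```

```bash
python3 -m inch '{"slide":[[8,3,0],[0,0,15],[0,0,20],[0,0,20],[0,0,10],[0,0,0],[0,0,0]],"roll":[-0.5,0,0,0,0,0,0],"fingers":[255,255,255,255,255,255,255]}' >/dev/null; python3 go.py; python3 -m inch '{"slide":[[0,0,5],[0,0,4],[0,0,3],[0,0,2],[0,0,0],[0,0,0]],"roll":[0,0,0,0,0,0],"fingers":[255,255,255,255,255,255]}' >/dev/null; python3 go.py
python3 - <<'E'
from h import *
s,sd=shot('scene','scene7')
cv2.imwrite('pics/c7.png',cv2.resize(s[220:330,310:420],(600,600),interpolation=cv2.INTER_CUBIC))
E
```

```text
pos [480.4  67.5  29.9] yang 103.5 F [ 0.9 -0.1  0.1] w 52.0 g 62.7 t 18.9
pos [480.1  67.4  15.3] yang 103.5 F [ 0.4 -0.6 -0.4] w 52.3 g 62.7 t 19.4
```

View pics/c7.png

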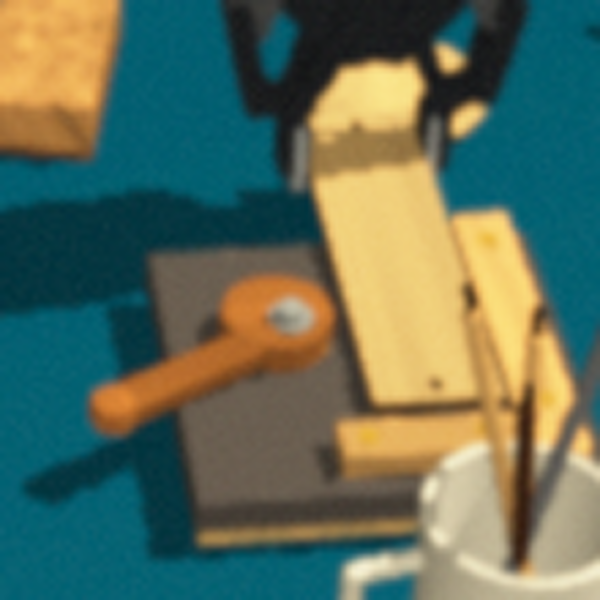

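The blank lies between cam and fence, with its far edge at crop (440,402), just short of the stop at (425,425). Lower it to the board.

```bash
python3 -m inch '{"slide":[[0,0,2],[0,0,2],[0,0,1],[0,0,1],[0,0,0],[0,0,0]],"roll":[0,0,0,0,0,0],"fingers":[255,255,255,255,255,255]}' >/dev/null; python3 go.py;  python3 -m inch '{"slide":[[-2,0,0],[-2,0,0],[-1,0,0],[0,0,0]],"roll":[0,0,0,0],"fingers":[255,255,255,255]}' >/dev/null; python3 go.py
```

```text
pos [480.1  67.4   9.3] yang 103.5 F [-0.9  0.   1.2] w 52.2 g 62.8 t 20.1
pos [485.5  68.7   9.4] yang 103.5 F [0.1 0.1 1.1] w 52.6 g 62.8 t 20.5
```

```bash
python3 -m inch '{"slide":[[-1,0,0.5],[-1,0,0],[-1,0,0],[0,0,0]],"roll":[0,0,0,0],"fingers":[255,255,255,255]}' >/dev/null; python3 go.py;  python3 -m inch '{"slide":[[-1,0,0],[-1,0,0],[0,0,0]],"roll":[0,0,0],"fingers":[255,255,255]}' >/dev/null; python3 go.py
```

```text
pos [488.1  69.3   8.9] yang 103.5 F [-0.4 -0.8  2.6] w 52.5 g 62.9 t 20.9
pos [490.1  69.7   8.8] yang 103.5 F [-1.7 -0.3  2.5] w 52.5 g 62.9 t 21.2
```

```bash
python3 -m inch '{"slide":[[-1,0,0],[-1,0,0],[0,0,0]],"roll":[0,0,0],"fingers":[255,255,255]}' >/dev/null; python3 go.py;  python3 -m inch '{"slide":[[-1,0,0],[0,0,0]],"roll":[0,0],"fingers":[255,255]}' >/dev/null; python3 go.py
```

```text
pos [491.   70.    8.7] yang 103.5 F [-3.4 -0.9  4.3] w 52.1 g 63.1 t 21.5
pos [491.   69.9   8.5] yang 103.5 F [-4.3 -2.5  6.8] w 52.5 g 63.2 t 21.7
```

At the end stop. Ease back, then push toward the fence.

```bash
python3 -m inch '{"slide":[[2,1,-0.5],[0,1,0],[0,1,0],[0,0,0]],"roll":[0,0,0,0],"fingers":[255,255,255,255]}' >/dev/null; python3 go.py;  python3 -m inch '{"slide":[[0,1,0],[0,1,0],[0,0,0]],"roll":[0,0,0],"fingers":[255,255,255]}' >/dev/null; python3 go.py
```

```text
pos [490.4  71.8   9.3] yang 103.4 F [-0.4 -5.   2.2] w 52.3 g 62.9 t 22.1
pos [490.3  72.    9.3] yang 103.3 F [ 1.4 -9.1  2.6] w 52.1 g 63.0 t 22.4
```

The blank is against the fence. Ease off, release, raise, and check the mug clearance for the lever approach.

```bash
python3 -m inch '{"slide":[[0,-2,0.3],[0,0,0],[0,0,0],[0,0,0],[0,0,0],[0,0,-20],[0,0,-30],[0,0,-40]],"roll":[0,0,0,0,0,0,0,0],"fingers":[255,90,60,0,0,0,0,0]}' >/dev/null; python3 -m inch '{"slide":[[0,0,-40],[0,0,-40],[0,0,0]],"roll":[0,0,0],"fingers":[255,255,255]}' >/dev/null
python3 go.py 690 10 179
python3 - <<'E'
from h import *
print(readout.get_obs()['joints'].round(2))
d=np.load('pics/top0.npy');P=cloud('top',d);X=P[120:180,225:280];X=X[(d[120:180,225:280]>0)&(X[...,2]>60)]
for lo,hi in((60,110),(110,140),(140,220)):
    q=X[(X[:,2]>lo)&(X[:,2]<hi)]; print(lo,len(q),q[:,:2].min(0) if len(q) else '',q[:,:2].max(0) if len(q) else '')
piv=np.array([614.8,45])
for ph in range(-50,-151,-10):
    f=np.radians(ph);u=np.array([np.cos(f),np.sin(f)]);t=np.array([np.sin(f),-np.cos(f)])
    w=piv+75*u-25*t; print(ph,w.round(0))
f=np.radians(-50);print('start',piv+75*np.array([np.cos(f),np.sin(f)])-38*np.array([np.sin(f),-np.cos(f)]))
E
```

```text
pos [494.1  74.2 184.6] yang 103.6 F [ 0.6  0.8 -0.5] w 43.8 g 0.0 t 23.5
slide [-175.3 -108.4    7.5]
[ 0.06  0.27 -0.31  1.98  0.1   0.9   1.51]
60 391 [733.15206195  74.23207794] [811.76793456 174.96713343]
110 47 [746.56715085 121.53494299] [793.14684804 149.77381231]
140 84 [739.51213474 106.5957696 ] [801.50750496 164.68454082]
-50 [682.   4.]
-60 [674.  -7.]
-70 [664. -17.]
-80 [652. -25.]
-90 [640. -30.]
-100 [626. -33.]
-110 [613. -34.]
-120 [599. -32.]
-130 [586. -29.]
-140 [573. -22.]
-150 [562. -14.]
start [692.11875957  11.97259593]
```

```bash
python3 -m inch '{"slide":[[-17,-10,0],[-35,-21,0],[-35,-21,0],[-35,-21,0],[-35,-21,0],[-20,-12,0],[0,0,0],[0,0,0]],"roll":[0,0,0,0,0,0,0,0],"fingers":[255,255,255,255,255,255,255,255]}' >/dev/null;  python3 -m inch '{"slide":[[0,0,30],[0,0,40],[0,0,30],[0,0,20],[0,0,0]],"roll":[0,0,0,0,0],"fingers":[255,255,255,255,255]}' >/dev/null;python3 go.py 692 12 34
```

```text
pos [682.6  12.2  55.1] yang 103.6 F [ 0.2 -0.5 -0.4] w 0.3 g 0.0 t 24.8
slide [-9.3 -2.4 21.1]
```

```bash
python3 -m inch '{"slide":[[-9,-2,0],[0,0,8],[0,0,8],[0,0,4],[0,0,0]],"roll":[0,0,0,0,0],"fingers":[255,255,255,255,255]}' >/dev/null;python3 go.py 674 -7 35
cat > path.py <<'E'
from h import *
from scipy.spatial.transform import Rotation as Ro
import sys
o=readout.get_obs();R=Ro.from_quat(o['ee_rot']).as_matrix();q=o['position'].copy();q[2]=35
piv=np.array([614.8,45])
for ph in map(int,sys.argv[1:]):
    f=np.radians(ph);u=np.array([np.cos(f),np.sin(f)]);t=np.array([np.sin(f),-np.cos(f)])
    w=np.append(piv+75*u-25*t,35);print(ph,(R.T@(w-q))[:2].round(0));q=w
E
python3 path.py -50 -60 -70 -80 -90 -100 -110 -120
```

```text
pos [695.5  11.2  38.2] yang 103.5 F [-0.3  0.2  0.1] w 0.1 g 0.0 t 25.3
slide [ 25.1 -12.7   3.3]
-50 [15. -4.]
-60 [11. -9.]
-70 [12. -7.]
-80 [13. -5.]
-90 [14. -2.]
-100 [14.  0.]
-110 [14.  2.]
-120 [13.  5.]
```

```bash
python3 -m inch '{"slide":[[8,-2,3],[7,-2,0],[6,-5,0],[5,-4,0],[6,-4,0],[6,-3,0],[0,0,0]],"roll":[0,0,0,0,0,0,0],"fingers":[255,255,255,255,255,255,255]}' >/dev/null;python3 go.py; python3 path.py -80 -90 -100 -110 -120
```

```text
pos [663.2 -18.6  36.1] yang 103.4 F [-0.3 -0.2 -0.5] w 0.2 g 0.0 t 26.0
-80 [12. -3.]
-90 [14. -2.]
-100 [14.  0.]
-110 [14.  2.]
-120 [13.  5.]
```

```bash
python3 -m inch '{"slide":[[6,-2,1],[6,-1,0],[7,-1,0],[7,-1,0],[7,0,0],[7,0,0],[7,1,0],[7,1,0]],"roll":[0,0,0,0,0,0,0,0],"fingers":[255,255,255,255,255,255,255,255]}' >/dev/null;python3 go.py; python3 path.py -110 -115 -120 -125 -130 -135 -140 -145
python3 - <<'E'
from h import *
s,sd=shot('scene','scene8')
cv2.imwrite('pics/c8.png',cv2.resize(s[220:330,310:420],(500,500),interpolation=cv2.INTER_CUBIC))
E
```

```text
pos [611.5 -32.7  35. ] yang 103.5 F [1.3 1.8 0.7] w 0.3 g 0.6 t 26.8
-110 [-1. -2.]
-115 [7. 2.]
-120 [6. 3.]
-125 [6. 3.]
-130 [6. 4.]
-135 [5. 4.]
-140 [5. 5.]
-145 [5. 5.]
```

View pics/c8.png

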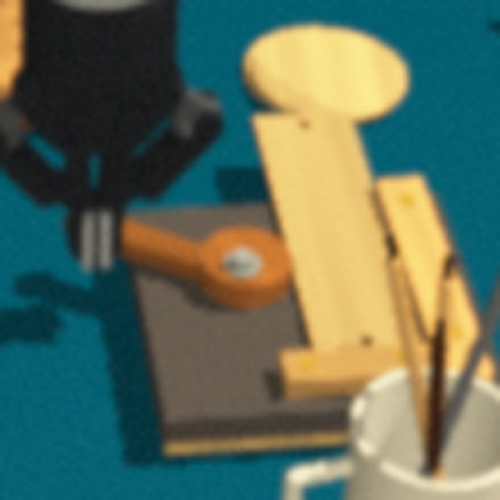

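The lever swings toward the robot, with the finger near its tip at crop (110,237) and the blank home against stop and fence. Continue, a bit nearer the pivot.

```bash
python3 -m inch '{"slide":[[3,4,0],[6,4,0],[6,4,0],[6,4,0],[6,4,0],[0,0,0]],"roll":[0,0,0,0,0,0],"fingers":[255,255,255,255,255,255]}' >/dev/null;python3 go.py; python3 path.py -125 -130 -135 -140 -145
```

```text
pos [582.4 -18.4  36.2] yang 103.6 F [3.6 1.2 4. ] w -0.2 g 4.8 t 27.4
-125 [ -7. -14.]
-130 [6. 4.]
-135 [5. 4.]
-140 [5. 5.]
-145 [5. 5.]
```

```bash
python3 -m inch '{"slide":[[1,2,0],[1,2,0],[0,0,0]],"roll":[0,0,0],"fingers":[255,255,255]}' >/dev/null;python3 go.py;python3 -m inch '{"slide":[[1,2,0],[1,2,0],[0,0,0]],"roll":[0,0,0],"fingers":[255,255,255]}' >/dev/null;python3 go.py
```

```text
pos [581.1 -17.3  36.2] yang 103.5 F [ 6.3 -3.9  3.3] w -0.1 g 6.1 t 27.8
pos [578.7 -15.2  36.3] yang 103.4 F [ 7.1 -4.6  4. ] w -0.1 g 6.8 t 28.1
```

```bash
python3 -m inch '{"slide":[[1,2,0],[1,1,0],[0,0,0]],"roll":[0,0,0],"fingers":[255,255,255]}' >/dev/null;python3 go.py;python3 -m inch '{"slide":[[1,2,0],[1,1,0],[0,0,0]],"roll":[0,0,0],"fingers":[255,255,255]}' >/dev/null;python3 go.py
```

```text
pos [577.4 -14.1  36.5] yang 103.4 F [11.1 -7.6  0. ] w 0.1 g 8.3 t 28.4
pos [575.2 -12.1  36.5] yang 103.3 F [11.9 -9.4 -0.9] w 0.3 g 9.2 t 28.6
```

Firm bite (15 N). Retreat and inspect.

```bash
python3 -m inch '{"slide":[[-5,-9,0],[-8,-15,0],[0,0,-30],[0,0,-40],[0,0,-40],[0,-40,0],[0,-40,0],[0,-40,0]],"roll":[0,0,0,0,0,0,0,0],"fingers":[255,255,255,255,255,255,255,255]}' >/dev/null; python3 -m inch '{"slide":[[0,-40,0],[0,-40,0],[0,-40,0],[0,0,0],[0,0,0]],"roll":[0,0,0,0,0],"fingers":[255,255,255,255,255]}'
python3 - <<'E'
from h import *
p,d=shot('top','top9');s,_=shot('scene','scene9')
o=np.zeros((500,800,3),np.uint8)
o[:,:400]=cv2.resize(p[165:290,220:320],(400,500),interpolation=cv2.INTER_CUBIC)
o[:300,400:]=cv2.resize(s[220:325,300:440],(400,300),interpolation=cv2.INTER_CUBIC)
o[300:,400:]=cv2.resize(s[205:301,440:632],(400,200),interpolation=cv2.INTER_CUBIC)
cv2.imwrite('pics/c9.png',o)
E
```

```text
time: 29.95
position: [642.6, -262.8, 143.2]
ee_rot: [-0.116, 0.993, 0.001, -0.002]
wrist_force: [-0.0, 1.3, -0.2]
width: -0.2
grasp_force: 0.0
```

View pics/c9.png

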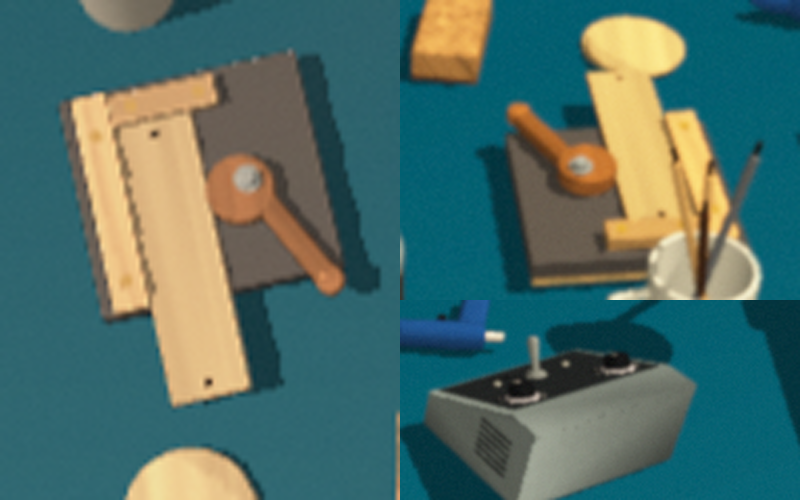

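The blank sits square against the stop (crop (155,118)) and the fence. The lever points to (330,280), about 1.6 rad, and the switch stands at centre. Hand in.

```bash
python3 -c "
from bench import ticket
print(ticket.hand_in())"
```

```text
the job is handed in; nothing more can be done
None
```

The job is handed in at about 30 s of the 72 s allowed, and no verdict came back: in the last pictures the switch is at centre off and the blank is clamped against the end stop and fence with the cam at about 1.6 rad; the other two blanks were on the case when last seen, just after the lift.

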